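# Load the flight packs and log the flight

## Robot

A 6-joint arm with a two-finger parallel gripper is mounted at the origin on the work surface. World frame = base frame: x ahead of the robot, y to its left, z up, the work surface at z = 0. Lengths are in mm, angles in degrees, forces in N, time in s.
With the tool pointing down it reaches from about 350 to 850 mm from the base axis. Payload 8.1 kg.
Tool frame: the origin (TCP) lies midway between the tips of the shut fingers; the grasp point (between the pads) lies 19 mm behind it; z points along the fingers, y is the direction in which the jaws open and shut (so a half turn about z gives the same grasp; the last joint's range is limited). The gripper opens to 85 mm and grips with 20 to 120 N. Pads are 22 mm wide; open, the fingers measure 114 mm over their backs; the gripper's body (76 mm by 85 mm) begins 54 mm behind the grasp point. The pads swing forward as they close: fully open they stand 13 mm farther back than shut.
Start: joints at [66.497, 7.471, 85.268, -0, 87.261, -4.893], TCP at [191.45, 568.641, 231.292] pointing down, gripper open.
Joint ranges: [-169.43, 169.43], [-51.17, 129.36], [1.28, 143.12], [-76.62, 256.62], [0, 156.53], [-152.29, 152.29]. Speed limits (degrees/s): [136.94, 136.94, 159.86, 180, 180, 180].

## Interface

Orientations are given as [roll, pitch, yaw] about the fixed x, y, z axes, in that order (R = Rz(yaw) Ry(pitch) Rx(roll)).
In Python, from bench import telemetry, snapshot, camera_params, job gives the robot as it stands. The module is installed in compiled form; this text tells all that it offers.
- The arm moves only by the shell command python3 -m jog 'ROWS' [FORCE]. ROWS is JSON, a list that holds one entry, the list of rows, each a list of 7 numbers: the shift along the tool's x, y, z in units of 50 mm (1.0 is 50 mm), then the turn, a rotation vector about the tool's x, y, z in units of 2 pi rad (1.0 is 2 pi rad), then the opening, from 0 (shut) to 1 (fully open). In form: [[[dx, dy, dz, rx, ry, rz, claw], ...]]. A call has 1 to 12 rows; each row shifts and turns the commanded pose from where the row before left it, along the tool's axes as they then stand; what a row does not reach is not made up. A row lasts 1/8 s, in which the tool goes at most 62.5 mm and 10.7 degrees, less where a joint would pass 70% of its speed; a pose out of reach is approached as far as the arm can. A call with a number of a shift or a turn outside -1 to 1 is refused whole. A call with a gripper value outside its range is refused whole. The fingers move at their own pace and stop on an object; FORCE is the grip in N (left out, the last holds). Time passes only in rows, so rows that do not move let the fingers close. It gives the time, the measured TCP pose, the force and the opening at its end, in the units of the state.
- telemetry.sense(): the state, without advancing time (a new reading comes with each control period).
- snapshot(name): name is "side" or "top" or "wrist"; returns (picture, depth): 480x640x3 uint8, red, green, blue; 480x640 float32, mm along the optical axis (not along the pixel's ray), 0 where there is no reading.
- camera_params(name): a dict with "K" (3x3 intrinsics, pixels), "extrinsics" (4x4, takes a point from camera to world coordinates). Camera axes: x right, y down, z forward; pixel columns grow to the right and rows downward; lengths in mm; the calibration is good to about 2 mm. A picture is of the moment at which its call begins: read the wrist's pose just before it. camera_params takes no time and is no camera call; for the wrist camera it gives the pose at the moment of the call.
- job.hand_in(): hands the job in, once; it reports no verdict.
The state is a dict: "time": time; "joint_pos": joint angles; "qd": joint speeds; "joint_efforts": joint torques, N m; "tool_pos": TCP position; "tcp_rot": TCP orientation; "ft_force": force on the tool from outside, world axes, zero at the start; "wrist_torque": the same for the moment, N m; "finger_gap": finger opening in mm.
Only numpy, scipy, OpenCV 4.12 (cv2) and the standard library are available. Lean on these libraries where they do the work, as an engineer would, in place of code of your own. Each camera call takes 0.05 s, during which the arm holds its last target. There are 200 camera calls.

## Task

Get the blue model ready to fly: take the red-handled release pin from its stand and push it down through the narrow slot in the model's deck to press the hidden latch tab, so that the hatch springs open. Lay every orange battery pack flat in the bay, press the hatch shut until it stays latched, then swing the flight counter's lever all the way to its stop and let it spring back. Finish with the pin standing in its stand again, and leave the other things on the table where they are.

Things in the scene. Friction and masses are not known exactly. Their poses are not given: they have to be found in the camera images.
- hull: Blue model hull, fixed. Origin: centre of its underside; +x to the hatch's hinge side, +y to the round nose. Box part x -100 to +50, y -150 to +150 mm, deck top 70 mm up; nose and tail cones reach y +-225, height 70; a fin on the tail (x -25, y -167 to -217) reaches 78 mm up. The slotted deck strip is x -100 to -53, the hatch x -52 to +50.
- bay (a point): Centre of the battery bay's floor, 18 mm above the table; axes as the hull's. The bay is one open well 80 mm in x by 250 mm in y (no partitions), 47 mm deep below the hatch, side walls 5 mm thick.
- slot (a point): Centre of the slot's mouth, 70 mm above the table, ringed in yellow; axes as the hull's. The slot is 11 mm wide (x) by 28 mm long (y), square-edged, through the 7 mm thick deck. The red latch tab lies under it, its top 36 mm below the mouth (34 mm above the table).
- catch (a joint): The hidden latch tab, a sprung rocker: 0 at rest, 0.40 rad fully down, grows as the tab is pressed down under the slot; pushes back 1.5 N at first, 4 N fully down (12 mm). It lets the hatch go at about 0.15 rad (about 5 mm down at the slot); press to 0.3 rad (9 mm) to be sure.
- hatch (a joint): Hatch angle: 0 closed, 2.0 rad open (past upright, leaning away from the slot). Sprung open (0.09 N m closed to 0.03 N m open; 60 g): it pops fully open in 1 to 2 s once the catch lets go. Pushed down to 0 or a little below (-0.03 at most; about 3 N at the free edge, beside its spring) it snaps under the catch and stays within 0.05 when let go; not latched, it springs open again.
- hatch_hinge (a point): A fixed point at the middle of the hatch's hinge line, hull x +52, y 0, 67 mm above the table; the line runs along the hull's y, axes as the hull's.
- hatch_edge (a point): Middle of the hatch's free edge, upper (outer) face, moves with the hatch; 104 mm from the hinge line. The hatch is a white panel with two red stripes (at hull y +-70), 102 x 260 x 5 mm; shut, its outer face is 69.5 mm above the table.
- pack0: Orange battery pack with a white band and one black end, 56 (x) x 28 (y) x 20 mm (z), about 90 g, lying flat, white band facing up. Origin: centre of its underside. May be absent.
- pack1: Orange battery pack with a white band and one black end, 56 (x) x 28 (y) x 20 mm (z), about 90 g, lying flat, white band facing up. Origin: centre of its underside. May be absent.
- pack2: Orange battery pack with a white band and one black end, 56 (x) x 28 (y) x 20 mm (z), about 90 g, lying flat, white band facing up. Origin: centre of its underside. May be absent.
- pack3: Orange battery pack with a white band and one black end, 56 (x) x 28 (y) x 20 mm (z), about 90 g, lying flat, white band facing up. Origin: centre of its underside. May be absent.
- pin: Release pin, upright: steel shaft 7 mm across and 60 mm long (tip slightly tapered) below a red round handle 18 mm across and 40 mm long, 50 g. Origin: tip of the shaft (lowest point), z up the pin; handle from 60 to 100 mm.
- stand: Wooden block 55 x 55 x 45 mm with the pin's hole from the top, fixed. Origin: centre of its underside. The hole is central, 11 mm across, 40 mm deep with a slight chamfer; the pin stands on its bottom (5 mm above the table), so its handle is 20 mm above the block.
- counter: Flight counter, dark steel box 60 x 60 x 30 mm, fixed. Origin: centre of its underside; a flat lever turns on its top.
- lever_axis (a point): Point on the lever's vertical pivot axis at the centre of the counter's top, 32 mm above the table.
- lever_post (a point): Top of the red thumb post at the lever's end, 61 mm above the table; the post is 10 mm across and 28 mm tall (from 33 to 61 mm), 45 mm from the pivot axis. Moves with the lever.
- lever (a joint): Lever angle: 0 at rest, 1.2 rad at its stop, grows counter-clockwise seen from above; springs back to 0 when released. Needs 0.6 N at the post to start, 1.4 N at the stop.
- tape: Bystander, leave alone: roll of black tape, 72 mm across, 19 mm tall. Origin: centre of its underside.
- glue: Bystander, leave alone: white glue bottle with red cap, 32 mm across, 75 mm tall, upright. Origin: centre of its underside.
- servo: Bystander, leave alone: blue servo, 40 x 20 x 34 mm. Origin: centre of its underside.
- spinner: Bystander, leave alone: yellow propeller spinner cone, 44 mm across, 40 mm tall. Origin: centre of its underside.
- wheel: Bystander, leave alone: black model wheel lying flat, 56 mm across, 20 mm tall. Origin: centre of its underside.

How it is judged:
By the outcome, as a careful person would: the job done as asked, in the order asked, and still so for the second after the job is handed in, with the robot touching nothing.
Of pack0, pack1, pack2, pack3 only 2 to 3 are there at a start; the rules pass over those that are not, and their reading is None.
At some moment in a run one of pack0, pack1, pack2, pack3 may be knocked a few centimetres aside while the robot is not near it.
It also fails if it takes over 210 s, if anything falls off the work surface, if the arm or the gripper's body presses on something with over 40 N, if the wrist force passes 120 N, or if a joint passes its speed limit or range.

## Working session

There is one attempt and no reset: what is moved stays moved. The work goes in short steps, Python scripts to look and compute and a shell command to move; the robot and the scene stay as the last step left them, time stands still between calls to the robot, and variables do not carry over. Pictures are saved under pics/ and viewed, about 12 in all and at most 16, crops included, and the job is handed in when it is done.

```bash
mkdir -p pics; cat > h.py <<'E'
import numpy as np, cv2
from bench import telemetry, snapshot, camera_params
def st():
    s=telemetry.sense(); print({k:np.round(s[k],2).tolist() for k in ("time","tool_pos","tcp_rot","ft_force","finger_gap")}); return s
def snap(n,f):
    P=camera_params(n); im,d=snapshot(n); np.savez('last_%s.npz'%n,im=im,d=d,K=P['K'],E=P['extrinsics'])
    cv2.imwrite('pics/'+f,im[:,:,::-1]); return im,d
def px(n,u,v,z=None):
    L=np.load('last_%s.npz'%n); K,E=L['K'],L['E']
    r=np.linalg.inv(K)@[u,v,1]
    if z is None:
        return (E@np.append(r*L['d'][int(v),int(u)],1))[:3]
    r=E[:3,:3]@r; o=E[:3,3]; return o+r*(z-o[2])/r[2]
E
python3 - <<'E'
from h import *
st(); snap('top','t0.png'); snap('side','s0.png')
for n in('top','side'):
    P=camera_params(n);print(P)
E
```

```text
{'time': 0.0, 'tool_pos': [191.22, 568.15, 230.27], 'tcp_rot': [-179.9, -0.01, 161.39], 'ft_force': [-0.61, 0.09, -0.04], 'finger_gap': 85.35}
{'K': array([[566.21576375,   0.        , 310.82743544],
       [  0.        , 566.21576375, 231.24634226],
       [  0.        ,   0.        ,   1.        ]]), 'extrinsics': array([[-2.55212072e-02, -9.95604702e-01,  9.01107367e-02,
         4.29724001e+02],
       [-9.99628041e-01,  2.62831184e-02,  7.27862112e-03,
        -4.94863128e+00],
       [-9.61502058e-03, -8.98914600e-02, -9.95905155e-01,
         1.31867316e+03],
       [ 0.00000000e+00,  0.00000000e+00,  0.00000000e+00,
         1.00000000e+00]])}
{'K': array([[516.48209484,   0.        , 327.03941308],
       [  0.        , 516.48209484, 249.432238  ],
       [  0.        ,   0.        ,   1.        ]]), 'extrinsics': array([[-9.98725402e-01, -2.42967955e-02,  4.42406744e-02,
         4.92533089e+02],
       [-5.04628152e-02,  4.98674653e-01, -8.65319071e-01,
         9.38404690e+02],
       [-1.03722242e-03, -8.66448646e-01, -4.99265128e-01,
         6.18985938e+02],
       [ 0.00000000e+00,  0.00000000e+00,  0.00000000e+00,
         1.00000000e+00]])}
```

View pics/t0.png

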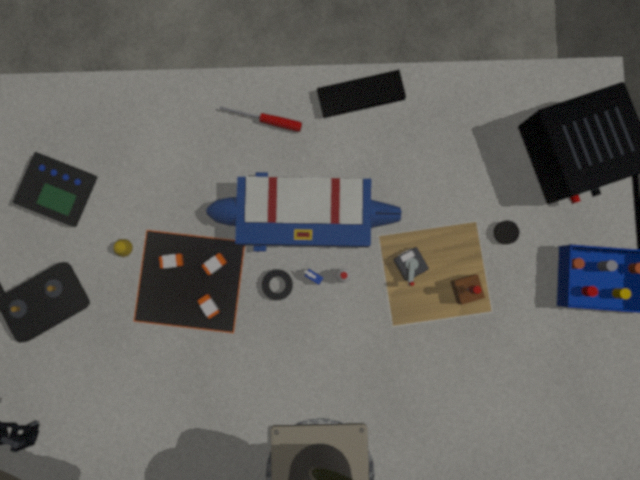

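View pics/s0.png

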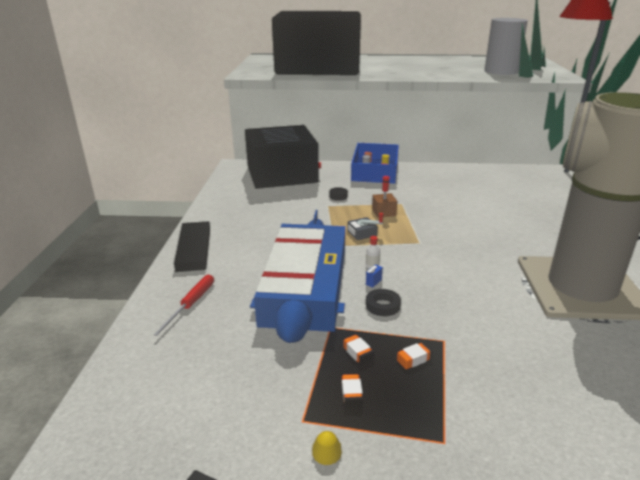

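The top view shows the slot at (303,234), the hull around (304,212) with its nose to the left, and three packs at (171,261), (214,264) and (208,307). The pin and stand are at (475,289), the counter at (410,262) and its post at (411,283).

```bash
python3 - <<'E'
from h import *
for n,u,v,z in [('slot',303,234,70),('hullBL',237,246,70),('hullBR',370,246,70),('hullTL',238,177,70),('hullTR',370,179,70),('pack a',171,261,20),('b',214,264,20),('c',208,307,20),('pin',476,290,105),('stand',466,290,45),('counter',410,262,30),('post',411,283,61),('glue',344,275,75),('servo',313,276,34)]:
    print(n,np.round(px('top',u,v,z),0))
P=camera_params('wrist'); s=st(); print(np.round(P['extrinsics'],2),P['K'])
E
```

```text
slot [537.  22.  70.]
hullBL [514. 168.  70.]
hullBR [ 507. -126.   70.]
hullTL [669. 164.  70.]
hullTR [ 656. -131.   70.]
pack a [487. 327.  20.]
b [478. 229.  20.]
c [380. 243.  20.]
pin [ 405. -344.  105.]
stand [ 404. -339.   45.]
counter [ 470. -219.   30.]
post [ 423. -214.   61.]
glue [444. -66.  75.]
servo [444.   2.  34.]
{'time': 0.1, 'tool_pos': [191.25, 568.15, 230.32], 'tcp_rot': [-179.9, -0.01, 161.39], 'ft_force': [-0.46, 0.19, -0.31], 'finger_gap': 85.71}
[[ 3.2000e-01  9.1000e-01  2.7000e-01  1.2448e+02]
 [ 9.5000e-01 -3.1000e-01 -9.0000e-02  5.9087e+02]
 [-0.0000e+00  2.8000e-01 -9.6000e-01  3.7251e+02]
 [ 0.0000e+00  0.0000e+00  0.0000e+00  1.0000e+00]] [[336.12911565   0.         314.2644512 ]
 [  0.         336.12911565 239.26572456]
 [  0.           0.           1.        ]]
```

```bash
python3 -m jog '[[[0,0,0,0,0,-0.0258,1],[0,0,0,0,0,-0.0258,1],[-0.76,-0.89,0,0,0,0,1],[-0.76,-0.89,0,0,0,0,1],[-0.76,-0.89,0,0,0,0,1],[-0.76,-0.89,0,0,0,0,1],[-0.76,-0.89,0,0,0,0,1],[-0.76,-0.89,0,0,0,0,1],[0,0,0,0,0,0,1]]]' && python3 -m jog '[[[0,-0.98,0,0,0,0,1],[0,-0.98,0,0,0,0,1],[0,-0.98,0,0,0,0,1],[0,-0.98,0,0,0,0,1],[0,-0.98,0,0,0,0,1],[0,-0.98,0,0,0,0,1],[0,-0.98,0,0,0,0,1],[0,-0.98,0,0,0,0,1],[0,-0.98,0,0,0,0,1],[0,-0.98,0,0,0,0,1],[0,-0.98,0,0,0,0,1],[0,-0.98,0,0,0,0,1]]]' && python3 -m jog '[[[0,-0.8,0,0,0,0,1],[0.2,-0.3,0,0,0,0,1],[0,0,0,0,0,0,1],[0,0,0,0,0,0,1]]]'
python3 - <<'E'
from h import *
st(); snap('wrist','w1.png')
E
```

```text
time: 1.23
tool_pos: [421.4, 298.2, 230.9]
tcp_rot: [-179.9, -0.0, 179.6]
ft_force: [-0.1, 0.8, -0.3]
finger_gap: 84.9
time: 2.72
tool_pos: [419.2, -287.1, 231.0]
tcp_rot: [180.0, 0.0, -180.0]
ft_force: [1.5, -0.4, 0.3]
finger_gap: 85.1
time: 3.22
tool_pos: [409.3, -340.1, 231.3]
tcp_rot: [180.0, 0.0, -180.0]
ft_force: [0.6, 0.9, -0.9]
finger_gap: 85.2
{'time': 3.22, 'tool_pos': [409.26, -340.14, 231.25], 'tcp_rot': [179.96, 0.01, -179.99], 'ft_force': [0.56, 0.88, -0.88], 'finger_gap': 85.21}
```

View pics/w1.png

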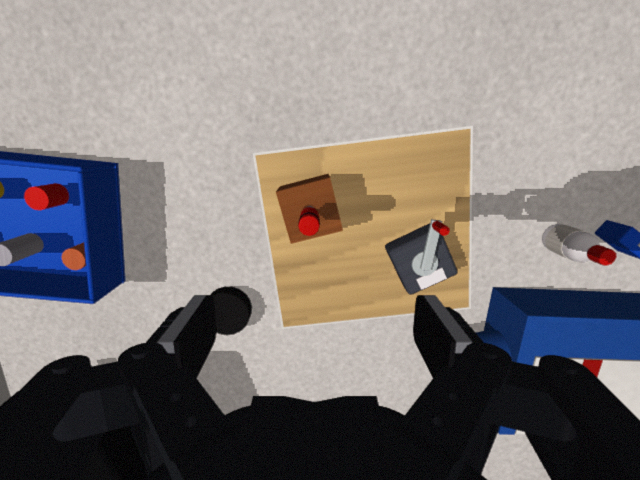

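Pin handle is at (309,222), the post at (440,228) and the lever pivot at about (425,265).

```bash
cat >> h.py <<'E'
def cloud(n):
    L=np.load('last_%s.npz'%n); d=L['d']; v,u=np.mgrid[:480,:640]
    c=np.stack([u,v,np.ones_like(u)],-1)@np.linalg.inv(L['K']).T*d[...,None]
    return c@L['E'][:3,:3].T+L['E'][:3,3], L['im'].astype(int), d>0
def red(im): return (im[...,0]>110)&(im[...,1]<60)&(im[...,2]<60)
E
python3 - <<'E'
from h import *
p,im,ok=cloud('wrist'); r=red(im)&ok
def rep(n,sl,zlo,zhi):
    m=r[sl]&(p[sl][...,2]>zlo)&(p[sl][...,2]<zhi); q=p[sl][m]; print(n,m.sum(),q.min(0).round(1),q.max(0).round(1),q.mean(0).round(1),((q.min(0)+q.max(0))/2).round(1))
rep('pin',np.s_[200:245,290:330],100,115)
rep('pinall',np.s_[200:245,290:330],0,150)
rep('post',np.s_[210:245,425:455],55,70)
for n,u,v,z in [('pin',309,224,105),('post',439,226,61),('piv',425,265,34),('st1',277,189,45),('st2',330,176,45),('st3',342,231,45),('st4',291,243,45)]: print(n,px('wrist',u,v,z).round(1),px('wrist',u,v).round(1))
E
```

```text
pin 339 [ 397.1 -353.9  100.8] [ 414.1 -336.4  106.4] [ 405.4 -345.1  104.4] [ 405.6 -345.1  103.6]
pinall 356 [ 397.1 -357.7   43.7] [ 430.3 -336.4  106.4] [ 405.9 -345.5  102. ] [ 413.7 -347.1   75.1]
post 77 [ 417.8 -219.9   55.5] [ 426.1 -210.5   62. ] [ 421.7 -215.7   60.3] [ 422.  -215.2   58.8]
pin [ 404.2 -344.7  105. ] [ 404.5 -344.7  103.8]
post [ 416.9 -220.9   61. ] [ 418.5 -218.5   54.8]
piv [ 466.9 -221.1   34. ] [ 465.8 -222.2   37.1]
st1 [ 383.7 -376.6   45. ] [ 3.899e+02 -3.816e+02 -1.000e-01]
st2 [ 371.2 -325.1   45. ] [ 3.757e+02 -3.230e+02 -1.000e-01]
st3 [ 426.1 -312.3   45. ] [ 4.380e+02 -3.084e+02  3.000e-01]
st4 [ 438.7 -364.1   45. ] [ 438.7 -364.1   45.2]
```

```bash
python3 -m jog '[[[0.076,-0.098,0.2,0,0,0,1],[0,0,0.8,0,0,0,1],[0,0,0.8,0,0,0,1],[0,0,0.8,0,0,0,1],[0,0,0.6,0,0,0,1],[0,0,0.08,0,0,0,1],[0,0,0,0,0,0,1],[0,0,0,0,0,0,0.15],[0,0,0,0,0,0,0],[0,0,0,0,0,0,0],[0,0,0,0,0,0,0],[0,0,0,0,0,0,0]]]' 50 && python3 -m jog '[[[0,0,0,0,0,0,0],[0,0,0,0,0,0,0],[0,0,0,0,0,0,0]]]'
```

```text
time: 4.78
tool_pos: [405.4, -346.8, 67.8]
tcp_rot: [-180.0, 0.0, 180.0]
ft_force: [-0.7, 0.3, 3.0]
finger_gap: 16.5
time: 5.15
tool_pos: [405.4, -346.8, 67.8]
tcp_rot: [-180.0, 0.0, 180.0]
ft_force: [-0.1, -0.7, 5.5]
finger_gap: 17.0
```

```bash
python3 -m jog '[[[0,0,-0.3,0,0,0,0],[0,0,-0.7,0,0,0,0],[0,0,-0.7,0,0,0,0],[0,0,-0.5,0,0,0,0],[-0.33,0.92,0,0,0,0,0],[-0.33,0.92,0,0,0,0,0],[-0.33,0.92,0,0,0,0,0],[-0.33,0.92,0,0,0,0,0],[-0.33,0.92,0,0,0,0,0],[-0.33,0.92,0,0,0,0,0],[-0.33,0.92,0,0,0,0,0],[-0.33,0.92,0,0,0,0,0]]]' && python3 -m jog '[[[0,0,0,0,0,0,0],[0,0,0,0,0,0,0],[0,0,0,0,0,0,0]]]'
python3 - <<'E'
from h import *
st(); im,d=snap('wrist','w2.png')
E
```

```text
time: 6.65
tool_pos: [537.4, 23.3, 177.8]
tcp_rot: [180.0, -0.0, 180.0]
ft_force: [0.7, 0.0, 0.3]
finger_gap: 16.7
time: 7.02
tool_pos: [537.0, 20.6, 177.4]
tcp_rot: [-180.0, -0.0, 179.9]
ft_force: [0.8, 0.5, 0.2]
finger_gap: 17.0
{'time': 7.02, 'tool_pos': [537.01, 20.58, 177.37], 'tcp_rot': [-179.99, -0.02, 179.9], 'ft_force': [0.79, 0.49, 0.18], 'finger_gap': 16.99}
```

View pics/w2.png

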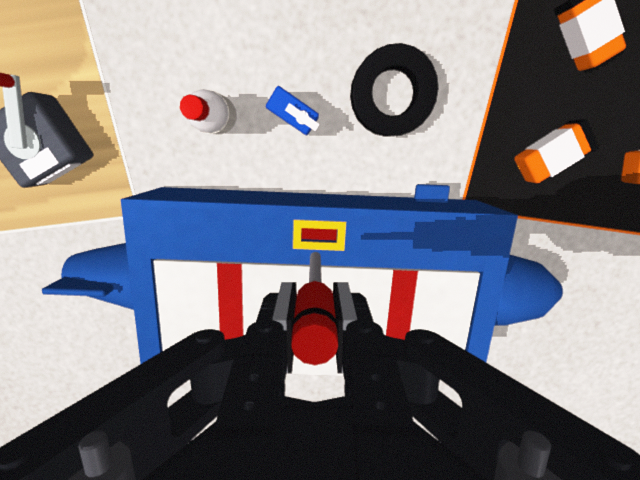

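Yellow ring centre is near (319,235), and the pin tip at (315,254).

```bash
python3 - <<'E'
from h import *
p,im,ok=cloud('wrist')
y=(im[...,0]>150)&(im[...,1]>130)&(im[...,2]<90); y[:200]=0;y[270:]=0
c,s,a=cv2.minAreaRect(np.argwhere(y)[:,::-1].astype(np.float32)); print(c,s,a,y.sum())
print('slot',px('wrist',*c,70).round(1), p[y&ok].mean(0).round(1),np.median(p[y&ok][:,2]))
b=cv2.boxPoints((c,s,a)); print([px('wrist',*q,70).round(1).tolist() for q in b])
for u,v in [(123,200),(516,215)]: print('deck corner',px('wrist',u,v,70).round(1))
for v in range(250,284,4):
    d=p[v,305:326]; m=(d[:,2]>85)&ok[v,305:326]; q=d[m]; 
    if len(q): print(v,len(q),np.where(m)[0].mean()+305,q.mean(0).round(1))
E=np.load('last_wrist.npz')['E']; print(E[:3,3])
cv2.imwrite('pics/w2c.png',cv2.resize(im[215:315,250:390,::-1].astype(np.uint8),None,fx=5,fy=5))
E
```

```text
(318.9089660644531, 234.77635192871094) (51.43886947631836, 28.25740623474121) 2.2906100749969482 957
slot [535.8  23.8  70. ] [535.7  23.7  70.2] 70.22070932319818
[[546.3, 3.4, 70.0], [523.8, 4.7, 70.0], [525.5, 43.8, 70.0], [548.1, 43.5, 70.0]]
deck corner [ 508.4 -122.8   70. ]
deck corner [520.6 173.1  70. ]
254 9 315.0 [534.6  20.7 119.3]
258 11 315.0 [534.7  20.7 126.7]
262 11 315.0 [534.8  20.7 133.5]
266 11 315.0 [534.5  20.7 140.7]
270 11 315.8181818181818 [534.8  21.1 146.1]
274 12 314.5 [534.7  20.4 152.3]
278 12 315.4166666666667 [534.7  20.9 157.6]
282 13 315.0 [529.7  20.6 174.3]
[466.46087973  20.47819981 319.5513946 ]
```

View pics/w2c.png

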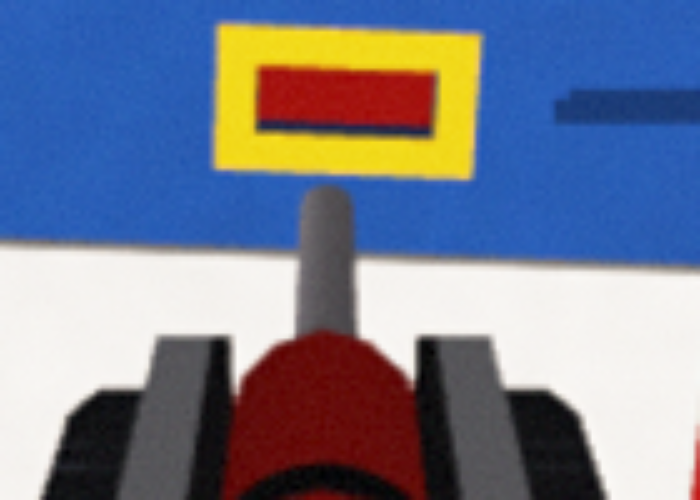

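```bash
python3 -m jog '[[[0.024,0.062,0,0,0,0,0],[0,0,0.3,0,0,0,0],[0,0,0.3,0,0,0,0],[0,0,0,0,0,0,0],[0,0,0,0,0,0,0]]]' && python3 -m jog '[[[0,0,0.1,0,0,0,0],[0,0,0.1,0,0,0,0],[0,0,0.1,0,0,0,0],[0,0,0.1,0,0,0,0],[0,0,0.1,0,0,0,0],[0,0,0,0,0,0,0]]]'
```

```text
time: 7.7
tool_pos: [536.0, 24.6, 147.0]
tcp_rot: [-180.0, -0.0, 180.0]
ft_force: [-0.2, -0.6, -0.0]
finger_gap: 16.7
time: 8.45
tool_pos: [535.7, 24.7, 121.6]
tcp_rot: [180.0, -0.1, 180.0]
ft_force: [0.1, 0.2, -0.9]
finger_gap: 16.6
```

```bash
python3 -m jog '[[[0,0,0.15,0,0,0,0],[0,0,0.15,0,0,0,0],[0,0,0.15,0,0,0,0],[0,0,0.1,0,0,0,0],[0,0,0.1,0,0,0,0],[0,0,0.04,0,0,0,0],[0,0,0,0,0,0,0],[0,0,0,0,0,0,0],[0,0,0,0,0,0,0]]]' 
python3 - <<'E'
from h import *
st(); snap('wrist','w3.png'); p,im,ok=cloud('wrist'); np.set_printoptions(suppress=True)
print(px('wrist',200,290).round(0),px('wrist',440,290).round(0),px('wrist',200,260).round(0))
E
```

```text
time: 9.57
tool_pos: [536.0, 24.6, 87.9]
tcp_rot: [-180.0, -0.0, 180.0]
ft_force: [-3.9, 0.9, 1.7]
finger_gap: 17.2
{'time': 9.57, 'tool_pos': [536.03, 24.64, 87.9], 'tcp_rot': [-180.0, -0.01, 179.97], 'ft_force': [-3.85, 0.91, 1.72], 'finger_gap': 17.19}
[540. -35.  70.] [540.  90.  70.] [524. -34.  69.]
```

```bash
python3 -m jog '[[[0,0,0.04,0,0,0,0],[0,0,0,0,0,0,0],[0,0,0,0,0,0,0],[0,0,0,0,0,0,0]]]' 
python3 - <<'E'
from h import *
st(); snap('side','s1.png'); cv2.imwrite('pics/s1c.png',cv2.resize(cv2.imread('pics/s1.png')[150:350,200:460],None,fx=3,fy=3))
E
```

```text
time: 10.12
tool_pos: [536.2, 24.6, 85.8]
tcp_rot: [180.0, 0.0, 180.0]
ft_force: [-3.0, -0.3, 2.0]
finger_gap: 16.6
{'time': 10.12, 'tool_pos': [536.16, 24.65, 85.81], 'tcp_rot': [180.0, 0.0, 179.97], 'ft_force': [-2.97, -0.32, 2.01], 'finger_gap': 16.62}
```

View pics/s1c.png

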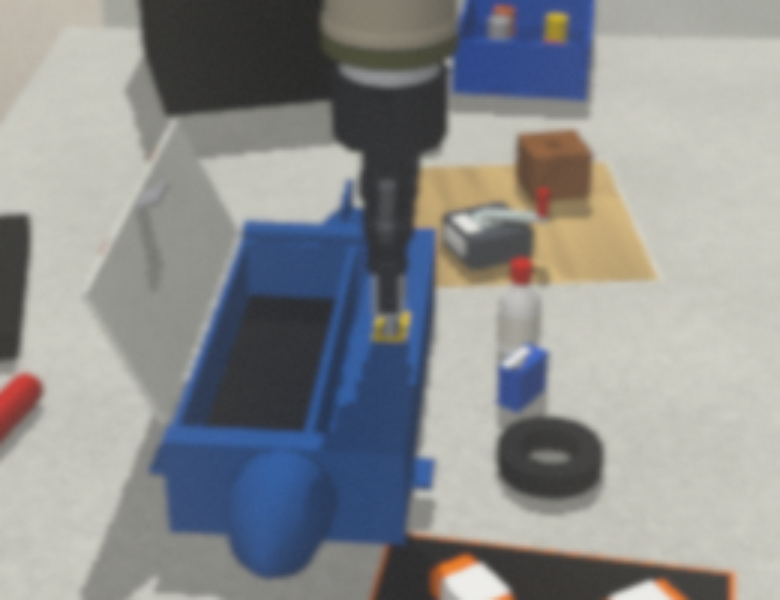

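```bash
python3 -m jog '[[[0,0,-0.2,0,0,0,0],[0,0,-0.5,0,0,0,0],[0,0,-0.7,0,0,0,0],[0,0,-0.45,0,0,0,0],[0.3275,-0.9235,0,0,0,0,0],[0.3275,-0.9235,0,0,0,0,0],[0.3275,-0.9235,0,0,0,0,0],[0.3275,-0.9235,0,0,0,0,0],[0.3275,-0.9235,0,0,0,0,0],[0.3275,-0.9235,0,0,0,0,0],[0.3275,-0.9235,0,0,0,0,0],[0.3275,-0.9235,0,0,0,0,0]]]' && python3 -m jog '[[[0,0,0.3,0,0,0,0],[0,0,0.3,0,0,0,0],[0,0,0.3,0,0,0,0],[0,0,0,0,0,0,0],[0,0,0,0,0,0,0],[0,0,0,0,0,0,0]]]'
python3 - <<'E'
from h import *
st(); snap('wrist','w4.png')
p,im,ok=cloud('wrist')
for v in range(230,290,4):
    d=p[v,300:330]; m=(d[:,2]>60)&ok[v,300:330]; q=d[m]; 
    if len(q): print(v,len(q),np.where(m)[0].mean()+300,q.mean(0).round(1))
cv2.imwrite('pics/w4c.png',cv2.resize(im[170:320,230:400,::-1].astype(np.uint8),None,fx=4,fy=4))
E
```

```text
time: 11.68
tool_pos: [404.6, -346.6, 179.2]
tcp_rot: [-179.9, 0.1, 180.0]
ft_force: [-0.1, 0.6, 0.2]
finger_gap: 16.6
time: 12.42
tool_pos: [405.5, -344.8, 134.1]
tcp_rot: [-179.9, 0.1, 180.0]
ft_force: [0.2, -0.3, -0.7]
finger_gap: 16.8
{'time': 12.42, 'tool_pos': [405.51, -344.78, 134.11], 'tcp_rot': [-179.94, 0.06, 180.0], 'ft_force': [0.18, -0.34, -0.75], 'finger_gap': 16.84}
254 9 315.0 [ 403.1 -344.7   76.4]
258 11 315.0 [ 403.4 -344.7   82.9]
262 11 315.0 [ 403.2 -344.7   90.6]
266 11 315.0 [ 403.3 -344.7   96.9]
270 12 315.5 [ 403.3 -344.4  103. ]
274 13 315.0 [ 403.4 -344.7  108.6]
278 13 315.0 [ 403.2 -344.7  114.5]
282 13 315.0 [ 398.4 -344.7  130.7]
286 25 315.0 [ 397.8 -344.7  136.4]
```

View pics/w4c.png

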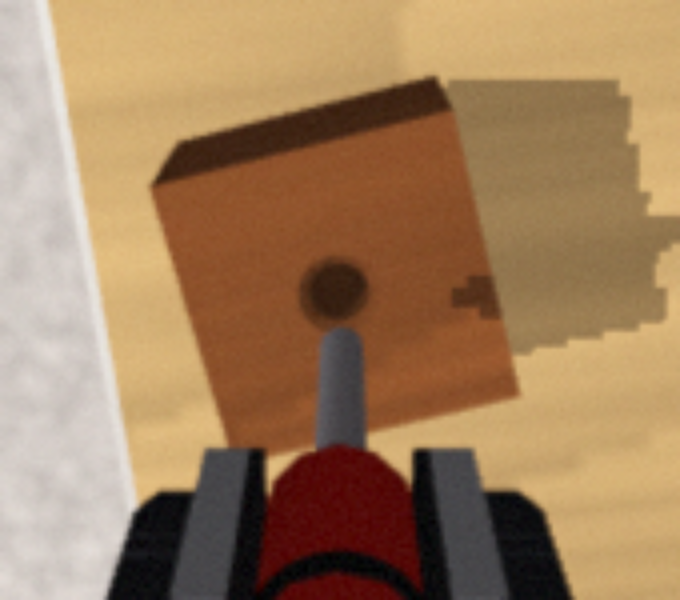

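The hole is at about (313.7,242.5) and the shaft is vertical at u=315.

```bash
python3 - <<'E'
from h import *
print(px('wrist',313.7,242.5,45),px('wrist',315,250,76))
E
```

```text
[ 405.08351069 -345.57953104   45.        ] [ 400.56941466 -344.67961371   76.        ]
```

```bash
python3 -m jog '[[[0.01,-0.016,0.2,0,0,0,0],[0,0,0.3,0,0,0,0],[0,0,0.2,0,0,0,0],[0,0,0.2,0,0,0,0],[0,0,0.2,0,0,0,0],[0,0,0.2,0,0,0,0],[0,0,0,0,0,0,0],[0,0,0,0,0,0,0]]]' && python3 -m jog '[[[0,0,0,0,0,0,0.3],[0,0,0,0,0,0,0.7],[0,0,0,0,0,0,1],[0,0,0,0,0,0,1],[0,0,0,0,0,0,1]]]'
```

```text
time: 13.48
tool_pos: [404.4, -345.5, 68.1]
tcp_rot: [-180.0, -0.0, 180.0]
ft_force: [0.9, 0.2, -0.2]
finger_gap: 16.7
time: 14.1
tool_pos: [404.4, -345.5, 68.3]
tcp_rot: [-180.0, 0.0, 180.0]
ft_force: [0.2, 0.4, 0.2]
finger_gap: 85.6
```

```bash
python3 -m jog '[[[0,0,-0.4,0,0,0,1],[0,0,-0.9,0,0,0,1],[0,0,-0.9,0,0,0,1],[0,0,-0.9,0,0,0,1],[0,1,0,0,0,0,1],[0,1,0,0,0,0,1],[0,1,0,0,0,0,1],[0,1,0,0,0,0,1],[0,1,0,0,0,0,1],[0,1,0,0,0,0,1],[0,1,0,0,0,0,1]]]' && python3 -m jog '[[[0,1,0,0,0,0,1],[0,1,0,0,0,0,1],[0,1,0,0,0,0,1],[0,1,0,0,0,0,1],[0,1,0,0,0,0,1],[0,0,0,0,0,0,1],[0,0,0,0,0,0,1],[0,0,0,0,0,0,1]]]'
python3 - <<'E'
from h import *
st(); snap('wrist','w5.png')
E
```

```text
time: 15.48
tool_pos: [404.4, 6.0, 223.5]
tcp_rot: [-180.0, 0.0, 180.0]
ft_force: [1.0, -0.0, -0.4]
finger_gap: 85.4
time: 16.48
tool_pos: [405.0, 253.6, 223.3]
tcp_rot: [-180.0, 0.0, 179.9]
ft_force: [-0.3, 0.3, 0.3]
finger_gap: 85.4
{'time': 16.48, 'tool_pos': [404.95, 253.56, 223.31], 'tcp_rot': [-179.99, 0.01, 179.89], 'ft_force': [-0.33, 0.27, 0.28], 'finger_gap': 85.39}
```

View pics/w5.png

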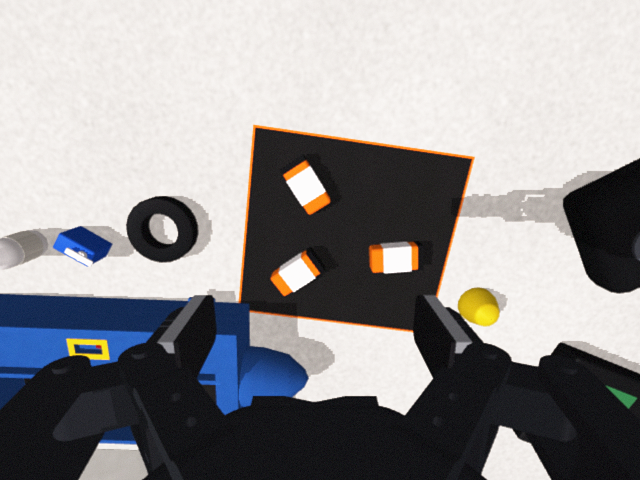

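```bash
cat >> h.py <<'E'
def packs(n='wrist',zl=15,zh=25):
    p,im,ok=cloud(n); m=(ok&(p[...,2]>zl)&(p[...,2]<zh)&(im.max(-1)>90)&(p[...,0]<510)&(p[...,0]>330)).astype(np.uint8)
    k,l,s,c=cv2.connectedComponentsWithStats(m)
    for i in range(1,k):
        if 300<s[i,4]<6000:
            q=p[l==i][:,:2].astype(np.float32); (cx,cy),(w,h),a=cv2.minAreaRect(q)
            if w<h: w,h,a=h,w,a+90
            a=(a+90)%180-90
            print('px',c[i].round(),'world',round(cx,1),round(cy,1),'size',round(w,1),round(h,1),'long-axis yaw',round(a,1),'n',s[i,4])
E
python3 - <<'E'
from h import *
packs()
E
```

```text
px [307. 187.] world 381.0 245.7 size 51.2 28.7 long-axis yaw 32.0 n 1361
px [395. 259.] world 459.3 341.0 size 51.0 29.2 long-axis yaw -85.5 n 1199
px [295. 275.] world 477.8 232.0 size 50.5 28.9 long-axis yaw -55.0 n 1101
```

Packs are at (306,187), (295,272) and (394,257). The last one has shifted since the start, so it may already have been knocked. I'll pick the pack at (381,246) first.

```bash
python3 -m jog '[[[0.48,-0.158,0,0,0,0,0.65],[0,0,0.4,0,0,-0.0222,0.65],[0,0,0.6,0,0,-0.0222,0.65],[0,0,0.7,0,0,-0.0222,0.65],[0,0,0.7,0,0,-0.0222,0.65],[0,0,0.7,0,0,0,0.65],[0,0,0.6,0,0,0,0.65],[0,0,0.3,0,0,0,0.65],[0,0,0,0,0,0,0.65],[0,0,0,0,0,0,0.65]]]' 40
python3 - <<'E'
from h import *
st(); snap('wrist','w6.png'); p,im,ok=cloud('wrist'); packs()
E
```

```text
time: 17.77
tool_pos: [381.9, 246.9, 24.7]
tcp_rot: [-180.0, 0.1, -148.1]
ft_force: [0.4, 0.4, 0.6]
finger_gap: 55.5
{'time': 17.77, 'tool_pos': [381.89, 246.95, 24.66], 'tcp_rot': [-179.99, 0.12, -148.09], 'ft_force': [0.38, 0.44, 0.62], 'finger_gap': 55.51}
px [315. 288.] world 380.7 245.8 size 50.9 28.6 long-axis yaw 32.3 n 5568
px [174. 424.] world 487.7 220.2 size 26.1 18.8 long-axis yaw 29.1 n 885
```

View pics/w6.png

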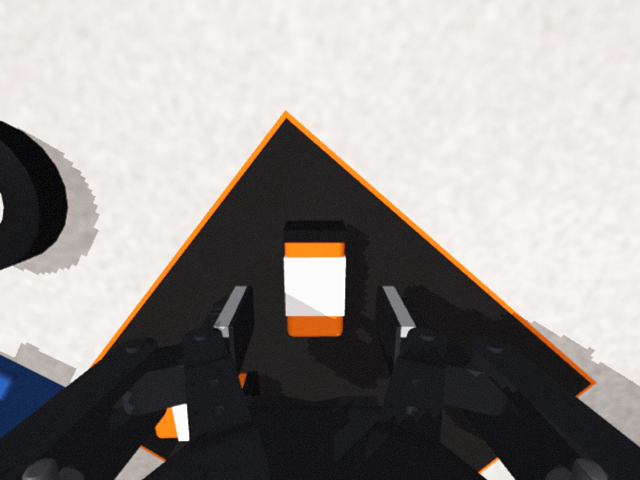

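Pack centred between the fingers, with its black end at the top (tool +x).

```bash
python3 -m jog '[[[0.08,0,0.2,0,0,0,0.65],[0,0,0.24,0,0,0,0.65],[0,0,0,0,0,0,0.4],[0,0,0,0,0,0,0],[0,0,0,0,0,0,0],[0,0,0,0,0,0,0],[0,0,0,0,0,0,0],[0,0,0,0,0,0,0]]]' 40 && python3 -m jog '[[[0,0,-0.2,0,0,0,0],[0,0,-0.2,0,0,0,0],[0,0,0,0,0,0,0],[0,0,0,0,0,0,0]]]'
```

```text
time: 18.82
tool_pos: [377.4, 244.5, 1.3]
tcp_rot: [-180.0, 0.0, -148.1]
ft_force: [-0.0, -0.4, -0.1]
finger_gap: 27.4
time: 19.32
tool_pos: [377.5, 244.6, 21.5]
tcp_rot: [-180.0, 0.0, -148.1]
ft_force: [-0.9, -0.3, -0.9]
finger_gap: 27.1
```

```bash
python3 -m jog '[[[0,0,-0.6,0,0,0.0239,0],[0,0,-0.9,0,0,0.0239,0],[0,0,-0.9,0,0,0.0239,0],[0,0,-0.8,0,0,0.0239,0],[-0.737,-0.703,0,0,0,0,0],[-0.737,-0.703,0,0,0,0,0],[-0.737,-0.703,0,0,0,0,0],[-0.737,-0.703,0,0,0,0,0],[-0.737,-0.703,0,0,0,0,0],[-0.737,-0.703,0,0,0,0,0],[0,0,0,0,0,0,0],[0,0,0,0,0,0,0]]]'
python3 - <<'E'
from h import *
st(); snap('wrist','w7.png')
E
```

```text
time: 20.82
tool_pos: [588.5, 24.3, 180.4]
tcp_rot: [180.0, -0.1, 177.5]
ft_force: [-0.2, -0.8, -1.0]
finger_gap: 27.2
{'time': 20.82, 'tool_pos': [588.53, 24.34, 180.41], 'tcp_rot': [179.98, -0.1, 177.48], 'ft_force': [-0.24, -0.78, -1.02], 'finger_gap': 27.19}
```

View pics/w7.png

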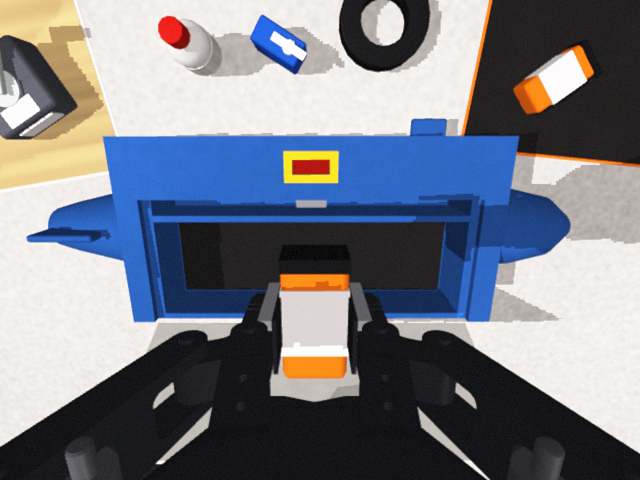

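```bash
python3 - <<'E'
from h import *
f=lambda *a: px('wrist',*a).round(1)
print('floor far L',f(186,289,18),'floor far R',f(438,289,18),f(200,286))
print('floor mid left',f(181,250,18),'right',f(442,250,18), f(190,250),f(430,250))
p,im,ok=cloud('wrist')
for u in (230,400):
    print([(v,p[v,u].round(0).tolist()) for v in range(196,320,6)])
c=f(311,167,70); print('slot',c)
E
```

```text
floor far L [ 652.1 -105.3   18. ] floor far R [663.2 143.   18. ] [648.8 -90.5  19.5]
floor mid left [ 611.7 -103.9   18. ] right [622.8 144.5  18. ] [612.  -95.4  18.1] [622.4 133.2  17.7]
[(196, [555.0, -38.0, 69.0]), (202, [568.0, -52.0, 19.0]), (208, [571.0, -49.0, 31.0]), (214, [571.0, -43.0, 57.0]), (220, [575.0, -42.0, 64.0]), (226, [590.0, -55.0, 18.0]), (232, [596.0, -55.0, 18.0]), (238, [602.0, -56.0, 18.0]), (244, [608.0, -57.0, 18.0]), (250, [614.0, -57.0, 18.0]), (256, [620.0, -58.0, 17.0]), (262, [626.0, -59.0, 18.0]), (268, [632.0, -59.0, 18.0]), (274, [638.0, -60.0, 18.0]), (280, [644.0, -61.0, 18.0]), (286, [651.0, -61.0, 18.0]), (292, [656.0, -61.0, 22.0]), (298, [656.0, -58.0, 35.0]), (304, [656.0, -55.0, 48.0]), (310, [656.0, -53.0, 58.0]), (316, [659.0, -51.0, 64.0])]
[(196, [561.0, 90.0, 70.0]), (202, [575.0, 103.0, 18.0]), (208, [578.0, 100.0, 32.0]), (214, [577.0, 94.0, 57.0]), (220, [581.0, 92.0, 64.0]), (226, [598.0, 104.0, 18.0]), (232, [604.0, 104.0, 16.0]), (238, [609.0, 104.0, 18.0]), (244, [615.0, 104.0, 18.0]), (250, [621.0, 104.0, 18.0]), (256, [627.0, 105.0, 17.0]), (262, [633.0, 105.0, 18.0]), (268, [639.0, 105.0, 18.0]), (274, [646.0, 105.0, 18.0]), (280, [652.0, 105.0, 18.0]), (286, [658.0, 105.0, 18.0]), (292, [663.0, 105.0, 22.0]), (298, [663.0, 101.0, 35.0]), (304, [663.0, 99.0, 47.0]), (310, [662.0, 95.0, 60.0]), (316, [665.0, 94.0, 64.0])]
slot [536.1  24.1  70. ]
```

```bash
python3 -m jog '[[[-0.3,-0.75,0,0,0,0,0],[-0.314,-0.7,0,0,0,0,0],[0,0,0.5,0,0,0,0],[0,0,0.7,0,0,0,0],[0,0,0.7,0,0,0,0],[0,0,0.7,0,0,0,0],[0,0,0.3,0,0,0,0],[0,0,0.25,0,0,0,0],[0,0,0,0,0,0,0],[0,0,0,0,0,0,0]]]' && python3 -m jog '[[[0,0,0.04,0,0,0,0],[0,0,0,0,0,0,0.4],[0,0,0,0,0,0,0.6],[0,0,0,0,0,0,0.6],[0,0,0,0,0,0,0.6],[0,0,-0.4,0,0,0,0.6],[0,0,-0.9,0,0,0,0.6],[0,0,-0.9,0,0,0,0.6],[0,0,-0.9,0,0,0,0.6],[0,0,0,0,0,0,0.6],[0,0,0,0,0,0,0.6]]]'
```

```text
time: 22.12
tool_pos: [617.7, -49.6, 25.3]
tcp_rot: [-180.0, 0.1, 177.5]
ft_force: [0.3, -0.1, -0.3]
finger_gap: 27.0
time: 23.5
tool_pos: [616.8, -49.5, 177.7]
tcp_rot: [-180.0, 0.1, 177.5]
ft_force: [-0.8, 0.2, -0.4]
finger_gap: 51.4
```

```bash
python3 -m jog '[[[0.509,0.924,0,0,0,0,0.65],[0.509,0.924,0,0,0,0,0.65],[0.509,0.924,0,0,0,0,0.65],[0.509,0.924,0,0,0,0,0.65],[0.509,0.924,0,0,0,0,0.65],[0.509,0.924,0,0,0,0,0.65],[0,0,0.4,0,0,0.0292,0.65],[0,0,0.6,0,0,0.0292,0.65],[0,0,0.6,0,0,0.0292,0.65],[0,0,0.6,0,0,0.0292,0.65],[0,0,0.5,0,0,0.0292,0.65],[0,0,0.3,0,0,0,0.65]]]' && python3 -m jog '[[[0,0,0,0,0,0,0.65],[0,0,0,0,0,0,0.65]]]'
python3 - <<'E'
from h import *
st(); im,d=snap('wrist','w8.png'); packs()
E
```

```text
time: 25.0
tool_pos: [473.9, 233.2, 23.9]
tcp_rot: [-179.7, -0.1, 125.0]
ft_force: [0.8, 0.6, 0.6]
finger_gap: 55.3
time: 25.25
tool_pos: [476.7, 234.2, 27.6]
tcp_rot: [179.9, 0.0, 125.1]
ft_force: [0.5, 0.3, -0.4]
finger_gap: 55.4
{'time': 25.25, 'tool_pos': [476.65, 234.22, 27.58], 'tcp_rot': [179.95, 0.01, 125.1], 'ft_force': [0.52, 0.33, -0.43], 'finger_gap': 55.43}
px [312. 294.] world 477.8 231.6 size 50.6 28.6 long-axis yaw -55.5 n 5261
```

```bash
python3 -m jog '[[[0,0,0.3,0,0,0,0.65],[0,0,0.22,0,0,0,0.65],[0,0,0,0,0,0,0.4],[0,0,0,0,0,0,0],[0,0,0,0,0,0,0],[0,0,0,0,0,0,0],[0,0,0,0,0,0,0],[0,0,0,0,0,0,0]]]' 40 && python3 -m jog '[[[0,0,-0.5,0,0,-0.0291,0],[0,0,-0.7,0,0,-0.0291,0],[0,0,-0.7,0,0,-0.0291,0],[0,0,-0.7,0,0,-0.0291,0],[0,0,-0.7,0,0,-0.0291,0],[-0.606,-0.829,0,0,0,0,0],[-0.606,-0.829,0,0,0,0,0],[-0.606,-0.829,0,0,0,0,0],[-0.606,-0.829,0,0,0,0,0],[-0.606,-0.829,0,0,0,0,0],[0,0,0,0,0,0,0],[0,0,0,0,0,0,0]]]'
python3 - <<'E'
from h import *
st(); im,d=snap('wrist','w9.png')
E
```

```text
time: 26.3
tool_pos: [476.1, 234.0, 0.8]
tcp_rot: [180.0, 0.0, 125.0]
ft_force: [0.5, -0.1, -1.3]
finger_gap: 27.3
time: 27.8
tool_pos: [617.5, 20.0, 165.4]
tcp_rot: [180.0, -0.1, 177.3]
ft_force: [0.2, 0.5, -1.7]
finger_gap: 27.3
{'time': 27.8, 'tool_pos': [617.51, 19.98, 165.38], 'tcp_rot': [179.98, -0.05, 177.3], 'ft_force': [0.2, 0.52, -1.66], 'finger_gap': 27.28}
```

View pics/w9.png

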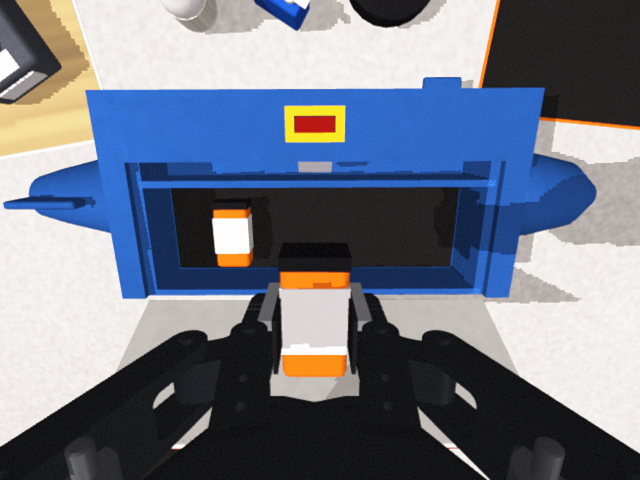

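Pack 1 lies flat in the bay at (232,233). I'll place the second and go for the third.

```bash
python3 -m jog '[[[-0.03,0,0.3,0,0,0,0],[0,0,0.7,0,0,0,0],[0,0,0.7,0,0,0,0],[0,0,0.6,0,0,0,0],[0,0,0.35,0,0,0,0],[0,0,0.2,0,0,0,0],[0,0,0,0,0,0,0],[0,0,0.04,0,0,0,0],[0,0,0,0,0,0,0],[0,0,0,0,0,0,0]]]' && python3 -m jog '[[[0,0,0,0,0,0,0.4],[0,0,0,0,0,0,0.6],[0,0,0,0,0,0,0.6],[0,0,0,0,0,0,0.6],[0,0,-0.4,0,0,0,0.6],[0,0,-0.8,0,0,0,0.6],[0,0,-0.8,0,0,0,0.6],[0,0,-0.8,0,0,0,0.6],[0,0,0,0,0,0,0.6]]]' && python3 -m jog '[[[0.496,0.895,0,0,0,0,0.65],[0.496,0.895,0,0,0,0,0.65],[0.496,0.895,0,0,0,0,0.65],[0.496,0.895,0,0,0,0,0.65],[0.496,0.895,0,0,0,0,0.65],[0.496,0.895,0,0,0,0,0.65],[0.496,0.895,0,0,0,0,0.65],[0,0,0,0,0,0.02875,0.65],[0,0,0.4,0,0,0.02875,0.65],[0,0,0.4,0,0,0.02875,0.65],[0,0,0.4,0,0,0.02875,0.65]]]' && python3 -m jog '[[[0,0,0.4,0,0,0.02875,0.65],[0,0,0.4,0,0,0.02875,0.65],[0,0,0.3,0,0,0.02875,0.65],[0,0,0.3,0,0,0.02875,0.65],[0,0,0,0,0,0,0.65],[0,0,0,0,0,0,0.65]]]'
python3 - <<'E'
from h import *
st(); im,d=snap('wrist','w10.png'); packs()
E
```

```text
time: 29.1
tool_pos: [619.8, 19.8, 22.0]
tcp_rot: [180.0, 0.1, 177.3]
ft_force: [0.6, -0.9, -0.8]
finger_gap: 26.9
time: 30.22
tool_pos: [622.6, 19.8, 168.2]
tcp_rot: [-180.0, 0.6, 177.3]
ft_force: [0.3, -1.2, 0.7]
finger_gap: 51.0
time: 31.6
tool_pos: [460.2, 340.9, 101.0]
tcp_rot: [-180.0, 0.0, 135.6]
ft_force: [0.8, -0.5, -0.3]
finger_gap: 55.4
time: 32.35
tool_pos: [460.7, 341.0, 32.0]
tcp_rot: [180.0, -0.0, 94.8]
ft_force: [-0.0, -0.8, 0.7]
finger_gap: 55.7
{'time': 32.35, 'tool_pos': [460.72, 341.05, 32.03], 'tcp_rot': [179.97, -0.01, 94.78], 'ft_force': [-0.04, -0.76, 0.66], 'finger_gap': 55.65}
px [441.  70.] world 505.7 445.0 size 31.8 8.5 long-axis yaw 90.0 n 1231
px [310. 285.] world 459.0 340.9 size 50.6 28.6 long-axis yaw -85.3 n 5074
```

View pics/w10.png

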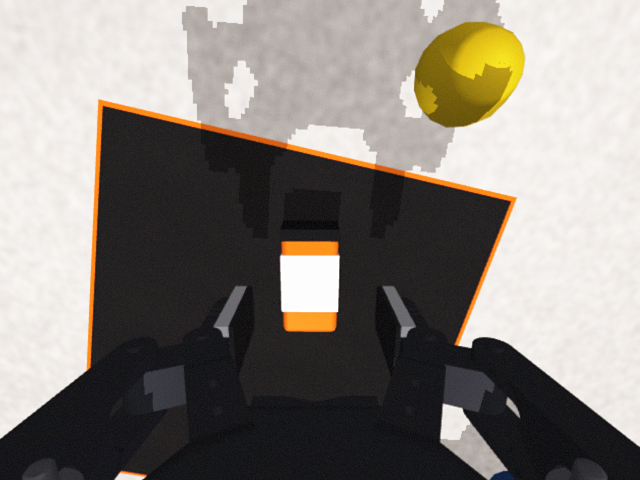

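Third pack centred between the fingers, black end at the top.

```bash
python3 -m jog '[[[0.05,-0.034,0.35,0,0,0,0.65],[0,0,0.26,0,0,0,0.65],[0,0,0,0,0,0,0.4],[0,0,0,0,0,0,0],[0,0,0,0,0,0,0],[0,0,0,0,0,0,0],[0,0,0,0,0,0,0],[0,0,0,0,0,0,0]]]' 40 && python3 -m jog '[[[0,0,-0.4,0,0,-0.0287,0],[0,0,-0.5,0,0,-0.0287,0],[0,0,-0.5,0,0,-0.0287,0],[0,0,-0.5,0,0,-0.0287,0],[0,0,-0.5,0,0,-0.0287,0],[0,0,-0.5,0,0,-0.0287,0],[0,0,-0.4,0,0,-0.0287,0],[0,0,0,0,0,-0.0287,0],[0,0,0,0,0,0,0]]]' && python3 -m jog '[[[-0.58,-0.818,0,0,0,0,0],[-0.58,-0.818,0,0,0,0,0],[-0.58,-0.818,0,0,0,0,0],[-0.58,-0.818,0,0,0,0,0],[-0.58,-0.818,0,0,0,0,0],[-0.58,-0.818,0,0,0,0,0],[0,0,0,0,0,0,0],[0,0,0,0,0,0,0],[0,0,0,0,0,0,0]]]'
```

```text
time: 33.4
tool_pos: [458.6, 343.2, 0.8]
tcp_rot: [180.0, 0.0, 94.5]
ft_force: [-0.3, -0.1, -0.8]
finger_gap: 27.1
time: 34.52
tool_pos: [458.6, 343.3, 166.0]
tcp_rot: [180.0, 0.0, 177.1]
ft_force: [-0.3, 0.7, -1.3]
finger_gap: 27.1
time: 35.65
tool_pos: [619.7, 90.7, 165.5]
tcp_rot: [180.0, -0.0, 177.2]
ft_force: [0.5, -0.6, -1.0]
finger_gap: 27.2
```

```bash
python3 -m jog '[[[-0.046,0,0.3,0,0,0,0],[0,0,0.7,0,0,0,0],[0,0,0.7,0,0,0,0],[0,0,0.6,0,0,0,0],[0,0,0.35,0,0,0,0],[0,0,0.2,0,0,0,0],[0,0,0,0,0,0,0],[0,0,0.04,0,0,0,0],[0,0,0,0,0,0,0],[0,0,0,0,0,0,0]]]' && python3 -m jog '[[[0,0,0,0,0,0,0.4],[0,0,0,0,0,0,0.6],[0,0,0,0,0,0,0.6],[0,0,0,0,0,0,0.6],[0,0,-0.4,0,0,0,0.6],[0,0,-0.8,0,0,0,0.6],[0,0,-0.8,0,0,0,0],[0,0,-0.9,0,0,0,0],[0,0,-0.9,0,0,0,0],[0,0,-0.5,0,0,0,0],[0,0,0,0,0,0,0],[0,0,0,0,0,0,0]]]'
python3 - <<'E'
from h import *
st(); im,d=snap('wrist','w11.png'); p,im,ok=cloud('wrist')
# hatch inner face: points with z 80..165 and x>640
m=ok&(p[...,2]>75)&(p[...,2]<175)&(p[...,0]>650)&(p[...,1]>-130)&(p[...,1]<170); q=p[m]
print(m.sum(), q.min(0).round(),q.max(0).round())
for z in range(80,170,10):
    k=q[abs(q[:,2]-z)<2]; k=k[abs(k[:,1]-20)<100]
    if len(k): print(z,len(k),np.polyfit(k[:,1]-20,k[:,0],1).round(3))
E
```

```text
time: 36.9
tool_pos: [623.1, 89.5, 22.0]
tcp_rot: [180.0, 0.1, 177.2]
ft_force: [0.3, -0.6, -1.3]
finger_gap: 27.1
time: 38.4
tool_pos: [622.2, 89.5, 235.9]
tcp_rot: [-180.0, -0.0, 177.2]
ft_force: [0.0, 0.1, -0.1]
finger_gap: 0.4
{'time': 38.4, 'tool_pos': [622.23, 89.48, 235.87], 'tcp_rot': [-179.99, -0.03, 177.2], 'ft_force': [0.03, 0.1, -0.12], 'finger_gap': 0.43}
19688 [ 661. -114.   75.] [710. 148. 164.]
80 693 [4.50000e-02 6.69468e+02]
90 695 [4.30000e-02 6.73999e+02]
100 686 [4.30000e-02 6.78636e+02]
110 646 [4.40000e-02 6.83173e+02]
120 709 [4.50000e-02 6.87854e+02]
130 738 [4.300e-02 6.924e+02]
140 600 [4.20000e-02 6.96925e+02]
150 456 [4.30000e-02 7.01478e+02]
160 572 [3.30000e-02 7.06498e+02]
```

View pics/w11.png

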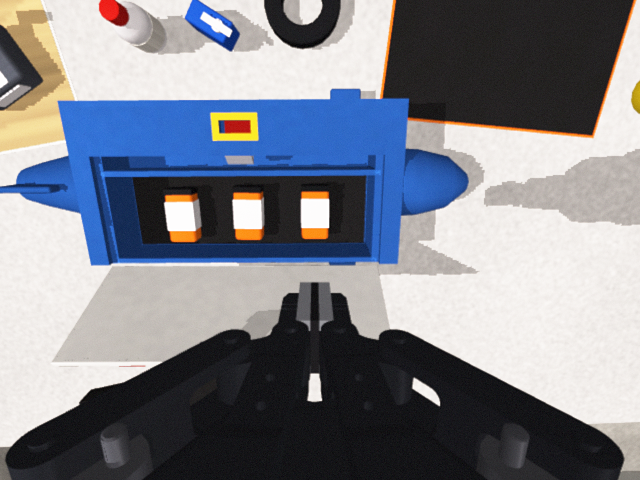

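All three packs (182,218), (248,215) and (315,213) lie flat in the bay, and the hatch leans open behind. I'll go behind it next.

```bash
python3 -m jog '[[[-0.91,-0.443,0,0,0,0,0],[-0.91,-0.443,0,0,0,0,0],[-0.91,-0.443,0,0,0,0,0],[0,0,0,0,0,0,0],[0,0,0.5,0,0,0,0],[0,0,0.8,0,0,0,0],[0,0,0.8,0,0,0,0],[0,0,0,0,0,0,0],[0,0,0,0,0,0,0]]]' && python3 -m jog '[[[0.4,0,0,0,0,0,0],[0.3,0,0,0,0,0,0],[0.3,0,0,0,0,0,0],[0.3,0,0,0,0,0,0],[0.3,0,0,0,0,0,0],[0,0,0,0,0,0,0],[0,0,0,0,0,0,0]]]'
```

```text
time: 39.58
tool_pos: [755.8, 16.8, 132.8]
tcp_rot: [180.0, 0.1, 177.2]
ft_force: [0.5, 0.0, 0.4]
finger_gap: 0.5
time: 40.45
tool_pos: [677.4, 20.3, 133.6]
tcp_rot: [180.0, 0.2, 177.2]
ft_force: [0.5, 0.3, 1.1]
finger_gap: -0.0
```

```bash
python3 -m jog '[[[0.265,0,0,0,0,0,0],[0.265,0,0,0,0,0,0],[0.265,0,0,0,0,0,0],[0.265,0,0,0,0,0,0],[0.25,0,0.19,0,0,0,0],[0.25,0,0.19,0,0,0,0],[0.12,0,0.2,0,0,0,0],[0.12,0,0.2,0,0,0,0],[0,0,0,0,0,0,0],[0,0,0,0,0,0,0]]]'
python3 - <<'E'
from h import *
st(); im,d=snap('wrist','w12.png'); p,im,ok=cloud('wrist')
for z in (-60,0,80):
  for v in range(180,320,12):
    for u in range(180,460,4):
      q=p[v,u]
      if ok[v,u] and abs(q[1]-20-z)<2 and 560<q[0]<670 and im[v,u].min()>120: print(z,(u,v),q.round(0)); break
E
```

```text
time: 41.7
tool_pos: [586.2, 24.7, 92.5]
tcp_rot: [180.0, -0.0, 177.2]
ft_force: [-0.9, -0.6, 0.8]
finger_gap: -0.2
{'time': 41.7, 'tool_pos': [586.16, 24.73, 92.47], 'tcp_rot': [180.0, -0.0, 177.19], 'ft_force': [-0.94, -0.61, 0.82], 'finger_gap': -0.16}
0 (300, 264) [568.  19.  94.]
0 (300, 276) [574.  19.  93.]
```

```bash
python3 -m jog '[[[0.06,0,0.15,0,0,0,0],[0,0,0.15,0,0,0,0],[0,0,0.14,0,0,0,0],[0,0,0.04,0,0,0,0],[0,0,0,0,0,0,0],[0,0,0,0,0,0,0]]]' && python3 -m jog '[[[0,0,0.03,0,0,0,0],[0,0,0,0,0,0,0],[0,0,0,0,0,0,0]]]'
```

```text
time: 42.5
tool_pos: [582.9, 24.9, 68.3]
tcp_rot: [-180.0, -0.0, 177.2]
ft_force: [-1.9, -0.0, 1.7]
finger_gap: -0.1
time: 42.88
tool_pos: [583.1, 24.9, 67.0]
tcp_rot: [-180.0, 0.0, 177.2]
ft_force: [-0.4, 0.3, 2.3]
finger_gap: -0.1
```

```bash
python3 -m jog '[[[0,0,0.03,0,0,0,0],[0,0,0,0,0,0,0],[0,0,0,0,0,0,0]]]' && python3 -m jog '[[[0,0,0.03,0,0,0,0],[0,0,0,0,0,0,0],[0,0,0,0,0,0,0],[0,0,0,0,0,0,0]]]'
```

```text
time: 43.25
tool_pos: [583.2, 24.9, 66.0]
tcp_rot: [-180.0, 0.0, 177.2]
ft_force: [-3.6, 0.4, 6.5]
finger_gap: -0.3
time: 43.75
tool_pos: [583.2, 24.9, 65.0]
tcp_rot: [-180.0, 0.0, 177.2]
ft_force: [-4.8, -0.4, 11.0]
finger_gap: -0.2
```

```bash
python3 -m jog '[[[0,0,-0.2,0,0,0,0],[0,0,-0.5,0,0,0,0],[0,0,-0.8,0,0,0,0],[0,0,-0.8,0,0,0,0],[0,0,-0.8,0,0,0,0],[0,0,0,0,0,0,0],[0,0,0,0,0,0,0]]]'
python3 - <<'E'
from h import *
st(); im,d=snap('wrist','w13.png'); p,im,ok=cloud('wrist')
m=ok&(im.min(-1)>110)&(p[...,0]>560)&(p[...,0]<668)&(abs(p[...,1]-20)<120); q=p[m]; print(m.sum(),np.percentile(q[:,2],[1,10,50,90,99]).round(1))
E
```

```text
time: 44.62
tool_pos: [582.7, 24.9, 218.3]
tcp_rot: [180.0, -0.0, 177.2]
ft_force: [0.1, 0.9, -0.5]
finger_gap: 0.2
{'time': 44.62, 'tool_pos': [582.68, 24.92, 218.31], 'tcp_rot': [180.0, -0.03, 177.19], 'ft_force': [0.05, 0.9, -0.52], 'finger_gap': 0.17}
22223 [ 67.7  68.6  69.5  70.4 221.7]
```

View pics/w13.png

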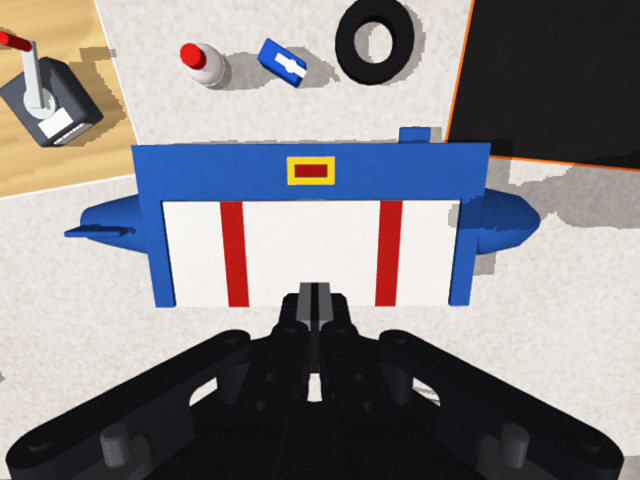

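Hatch is flush and latched: its face median is 69.5 mm, with no gap in the picture. Next is the lever. I'll approach the post from its +y side with the fingers shut.

```bash
python3 -m jog '[[[0.604,-0.81,0,0,0,0,0],[0.604,-0.81,0,0,0,0,0],[0.604,-0.81,0,0,0,0,0],[0.604,-0.81,0,0,0,0,0],[0.604,-0.81,0,0,0,0,0],[0,0,0.6,0,0,0,0],[0,0,0.9,0,0,0,0],[0,0,0.9,0,0,0,0],[0,0,0.7,0,0,0,0],[0,0,0.4,0,0,0,0],[0,0,0,0,0,0,0],[0,0,0,0,0,0,0]]]'
python3 - <<'E'
from h import *
st(); im,d=snap('wrist','w14.png'); p,im,ok=cloud('wrist'); r=red(im)&ok
m=r&(p[...,2]>35)&(p[...,2]<70)&(abs(p[...,1]+215)<60); q=p[m]; t=q[q[:,2]>57]
print(len(q),q.mean(0).round(1),'top',len(t),t.min(0).round(1),t.max(0).round(1))
E
```

```text
time: 46.18
tool_pos: [422.2, -169.9, 44.0]
tcp_rot: [180.0, -0.0, 177.2]
ft_force: [0.2, -0.2, 0.6]
finger_gap: -0.1
{'time': 46.18, 'tool_pos': [422.17, -169.93, 44.03], 'tcp_rot': [179.99, -0.01, 177.19], 'ft_force': [0.23, -0.23, 0.58], 'finger_gap': -0.14}
372 [ 420.9 -215.    60.2] top 363 [ 416.4 -219.9   58.4] [ 426.  -210.    62.3]
```

View pics/w14.png

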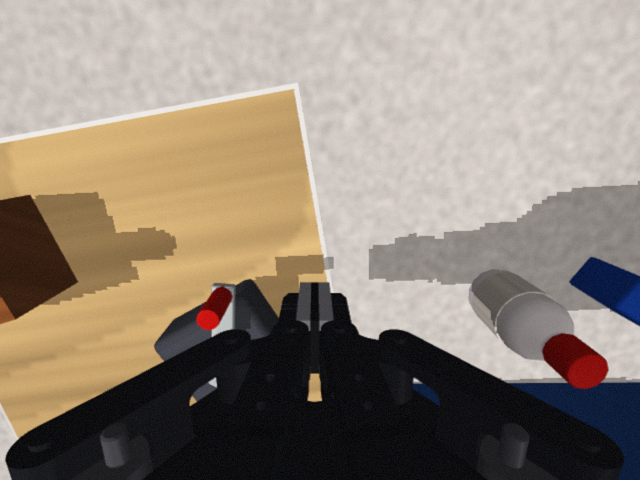

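Post top is at (208,320), well clear of the shut fingers.

```bash
python3 -m jog '[[[0,-0.3,0,0,0,0,0],[0,-0.25,0,0,0,0,0],[0,-0.2,0,0,0,0,0],[0,-0.15,0,0,0,0,0],[0,-0.15,0,0,0,0,0],[-0.05,-0.12,0,0,0,0,0],[-0.07,-0.1,0,0,0,0,0],[-0.08,-0.1,0,0,0,0,0],[0,0,0,0,0,0,0]]]' && python3 -m jog '[[[-0.1,-0.05,0,0,0,0,0],[-0.1,-0.05,0,0,0,0,0],[0,0,0,0,0,0,0],[0,0,0,0,0,0,0]]]'
python3 - <<'E'
from h import *
st(); im,d=snap('wrist','w15.png'); p,im,ok=cloud('wrist'); r=red(im)&ok
m=r&(p[...,2]>35)&(p[...,2]<70)&(abs(p[...,1]+235)<60); q=p[m]; t=q[q[:,2]>57]
print(len(q),q.mean(0).round(1),'top',len(t),t.min(0).round(1),t.max(0).round(1))
E
```

```text
time: 47.35
tool_pos: [428.9, -239.2, 43.7]
tcp_rot: [-180.0, -0.0, 177.2]
ft_force: [-0.9, 1.2, -0.1]
finger_gap: 0.2
time: 47.85
tool_pos: [436.7, -243.0, 42.9]
tcp_rot: [179.8, -0.3, 177.2]
ft_force: [-9.9, 6.0, 5.9]
finger_gap: -0.1
{'time': 47.85, 'tool_pos': [436.71, -243.01, 42.88], 'tcp_rot': [179.84, -0.28, 177.2], 'ft_force': [-9.85, 6.0, 5.91], 'finger_gap': -0.06}
158 [ 441.6 -263.2   52.2] top 60 [ 440.1 -264.9   57.1] [ 444.  -261.5   61.6]
```

Reaction (-9.9, 6.0) N points straight back along the lever's tangent, about 11.5 N against a 1.4 N spring. The post is turned about 68°, so the lever is at its stop. Releasing.

```bash
python3 -m jog '[[[0.06,0.04,0,0,0,0,0],[0,0,-0.4,0,0,0,0],[0,0,-0.8,0,0,0,0],[0,0,-0.9,0,0,0,0],[0,0,-0.9,0,0,0,0],[0,0.7,0,0,0,0,0],[0,0.7,0,0,0,0,0],[0,0,0,0,0,0,0],[0,0,0,0,0,0,0],[0,0,0,0,0,0,0],[0,0,0,0,0,0,0],[0,0,0,0,0,0,0]]]'
python3 - <<'E'
from h import *
st(); im,d=snap('wrist','w16.png'); p,im,ok=cloud('wrist'); r=red(im)&ok
for n,c,zl,zh in (('post',(421,-215),55,65),('pin',(405,-345),98,110)):
    m=r&(p[...,2]>zl)&(p[...,2]<zh)&(np.hypot(p[...,0]-c[0],p[...,1]-c[1])<60); q=p[m]; print(n,len(q),q.min(0).round(1),q.max(0).round(1))
m=ok&(im.min(-1)>110)&(p[...,0]>560)&(p[...,0]<660)&(abs(p[...,1]-20)<120); q=p[m]; print('hatch',m.sum(),np.percentile(q[:,2],[5,50,90]).round(1))
snap('side','s2.png'); snap('top','t2.png')
a=cv2.imread('pics/t0.png').astype(int);b=cv2.imread('pics/t2.png').astype(int)
i=cv2.imread('pics/s2.png')[150:480,170:470]; j=cv2.imread('pics/w16.png')
cv2.imwrite('pics/fin.png',np.hstack([cv2.resize(i,(400,440)),cv2.resize(j,(400,440))]))
E
```

```text
time: 49.4
tool_pos: [439.0, -172.7, 193.7]
tcp_rot: [180.0, -0.0, 177.2]
ft_force: [0.5, -0.3, -0.1]
finger_gap: -0.0
{'time': 49.4, 'tool_pos': [439.01, -172.68, 193.68], 'tcp_rot': [180.0, -0.01, 177.15], 'ft_force': [0.45, -0.3, -0.09], 'finger_gap': -0.0}
post 97 [ 416.6 -218.9   55.9] [ 424.9 -209.9   62.7]
pin 439 [ 396.3 -353.5  102.4] [ 412.6 -336.2  106.1]
hatch 8107 [68.6 69.6 70.4]
```

View pics/fin.png

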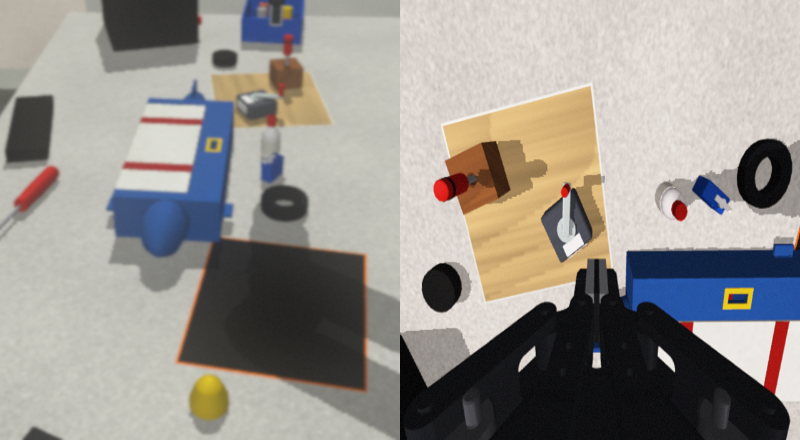

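The final picture shows the hatch shut, the pin upright in its stand, the lever back at rest, the mat empty and the bystanders in place.

```bash
python3 -c "
from bench import job; print(job.hand_in())"
```

```text
the job is handed in; nothing more can be done
None
```

The job is done in the order asked and handed in at about 50 s of the 210 s allowed. I saw no failed or contradictory check. No verdict is reported on hand-in.

- **Hatch release:** the pin went through the slot and pressed the tab. A side picture showed the hatch fully open, and I then put the pin back in its stand.
- **Packs:** three packs were present, and all three lie flat in the bay, seen in a picture before closing. One had shifted a few centimetres before I got to it, so I picked it from its new position.
- **Hatch shut:** I pressed it down until it met about 11 N, and it stayed shut when released. Its face still measured 69.6 mm at the end, against 69.5 mm expected.
- **Lever:** it turned about 1.18 rad by camera, against 1.2 rad at the stop. The 11.5 N pushing back, against a 1.4 N spring, shows it was on its stop. The post then measured back at its starting position.
- **Pin and bystanders:** the pin stands in its stand with its top at about 105 mm, and the bystanders look unmoved.

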